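# Close the centrifuge rotor with its bayonet lid

## Task

Close the loaded centrifuge rotor: set its lid over the small tie-down knob in the middle of the rotor, press it down on the sprung seal and turn the lid's big outer grip ring clockwise until it is fully home against its stop, then let go. Leave the small inner knob exactly as it is (turning it would loosen the rotor from its shaft), be gentle so that neither the lid nor the braked rotor is forced, and leave the other things on the bench where they are.

Things in the scene. Friction and masses are not known exactly. Their poses are not given: they have to be found in the camera images.
- lid_grip (a point): Loose rotor lid, grey plastic, 160 g, lying ring up: disc 140 mm wide with a ribbed hollow grip ring (the outer knob) on its middle. The point is on its axis half-way up the ring, 31 mm above the lid's underside; z up. Ring: 56 mm outside, 36 mm inside, open right through, from 17 mm (top of disc) to 45 mm above the underside. Round, so it can be gripped across at any yaw.
- lid_lug (a point): Foot of the lid's bayonet lug on its +x side, 37.5 mm from the axis, 1 mm above the lid's underside. A like lug is on the -x side, so half a turn makes no difference. Each lug is 44 degrees wide and 5 mm high, on a skirt 56 mm wide under the disc. Two raised ribs on top of the disc lie along x, over the lugs.
- rotor_hub (a point): Loaded aluminium rotor, 124 mm wide, in the centrifuge bowl. The point is on its axis, level with the top of the tabs, 97.5 mm above the bench; z up. In its 80 mm recess two steel tabs leave two 60 degree gaps. Closed, lid_grip is 21.5 mm above this point. A brake holds the rotor; it slips at 1.6 N m.
- rotor_gap (a point): Middle of one gap, 35 mm from the rotor's axis, at +60 degrees (anticlockwise from above) from rotor x; the other gap is opposite. With the lid's x axis along the gaps (within 8 degrees; 2 mm of play) the lugs drop through. Held down, the lid then turns clockwise under the tabs to a hard stop hidden below them, set at servicing: 37 to 75 degrees from here. Drag 0.1 to 0.2 N m; the stop is felt as a rise, at one lug first; over 1.2 N m is forcing it.
- seal_top (a point): Centre of the sprung black seal disc in the recess, at its top, 6 mm below rotor_hub; the lugs rest on it (lid_grip then about 24 mm above rotor_hub). It starts to yield at 4 N, then 2 N per mm: at 2.5 mm (9 N) the lugs just pass under the tabs, at 5 mm (14 N) it bottoms hard. Press between these while turning. Let go, the lid springs up against the tabs and stays.
- rotor_rim (a point): Point on the rotor 55 mm from its axis along rotor +x, at the height of rotor_hub; shows whether the rotor has been turned.
- tie_knob_top (a point): Top centre of the inner knob, the steel tie-down knob on the rotor's axis that fastens it to its shaft: 29 mm wide, with a bar 25 x 8 mm across its top, top 45 mm above rotor_hub. With the lid on it stands 9 to 12 mm out of the grip ring, with 3.5 mm of room round it.
- tie_knob (a joint): Turn of the inner knob against the rotor, rad, clockwise positive, 0 at the start; it turns very easily (0.02 N m).
- centrifuge: White benchtop centrifuge, 290 mm deep (x), 236 mm wide (y), 100 mm high, fixed on the bench, its sloped panel to the front (-x), its cover standing open at the back (from 150 mm behind the rotor's axis, leaning back, 305 mm high). Origin on the bench under the rotor's axis. The bowl is 176 mm wide; the lid lies 18 mm clear of its wall.
- reagent_bottle_1: Amber dropper bottle, 32 mm by 96 mm, stands loose on the bench, bystander; origin at its underside.
- reagent_bottle_2: Second amber dropper bottle of the same size, loose, bystander; origin at its underside.
- timer: White bench timer, 66 x 62 x 21 mm, loose, bystander; origin at its underside.
- sample_jar_1: Open glass sample jar, 52 mm by 90 mm, loose, bystander; origin at its underside.

How it is judged:
By the outcome, as a careful person would: the job done as asked, in the order asked, and still so for the second after the job is handed in, with the robot touching nothing.
It also fails if it takes over 70 s, if anything falls off the work surface, if the arm or the gripper's body presses on something with over 40 N, if the wrist force passes 120 N, or if a joint passes its speed limit or range.

## Robot

A 6-joint arm with a two-finger parallel gripper is mounted at the origin on a cart in front of the work surface, level with it; the furniture and walls round the work are solid. World frame = base frame: x ahead of the robot, y to its left, z up, the work surface at z = 0. Lengths are in mm, angles in rad, forces in N, time in s.
With the tool pointing down it reaches from about 275 to 825 mm from the base axis. Payload 4.9 kg.
Tool frame: the origin (TCP) lies on the centre line of the jaws, within the pads' length; the fingertips stand 25 mm ahead of it and the grasp point (between the pads) lies 6 mm ahead of it; z points along the fingers, y is the line along which they close (so a half turn about z gives the same grasp; the last joint's range is limited). The gripper opens to 85 mm and grips with 20 to 120 N. Pads are 22 mm wide; open, the fingers measure 114 mm over their backs; the gripper's body (76 mm by 85 mm) begins 54 mm behind the grasp point. The pads swing forward as they close: fully open they stand 13 mm farther back than shut.
Start: joints at [-1.443, 0.326, -0.193, 1.052, 0, 1.437], TCP at [142.362, -531.274, 256.281] pointing down, gripper open.
Joint ranges: [-2.65, 2.65], [-0.97, 1.79], [-1.3, 1.35], [-1.93, 2.1], [-1.47, 1.37], [-3.14, 3.14]. Speed limits (rad/s): [2.57, 2.57, 3.14, 3.14, 3.14, 3.14].

## Interface

Orientations are given as a unit quaternion [w, x, y, z].
In Python, from cell import r gives the robot as it stands.
- The arm moves only by the tool send_rows, never from a script. Its argument "commands" is text: rows parted by semicolons, each of 7 numbers parted by spaces: the turn, a rotation vector about the tool's x, y, z in rad, then the shift along the tool's x, y, z in m, then the finger opening in m, from 0 to 0.0854. A call has 1 to 8 rows; each row shifts and turns the commanded pose from where the row before left it, along the tool's axes as they then stand; what a row does not reach is not made up. A row lasts 1/12 s, in which the tool goes at most 41.7 mm and 7.16 degrees, less where a joint would pass 70% of its speed; a pose out of reach is approached as far as the arm can. A call with a gripper value outside its range is refused whole. The fingers move at their own pace and stop on an object; "newtons" is the grip in N (left out, the last holds). Time passes only in rows, so rows that do not move let the fingers close. It gives the time, the measured TCP pose, the force, the opening and the grip force at its end, in the units of the state.
- r.state(): the state, without advancing time (a new reading comes with each control period).
- r.capture(name): name is "side" or "top" or "wrist"; returns the picture (384x512x3 uint8, red, green, blue); there is no depth.
- r.get_calibration(name): a dict with "fx", "fy", "cx", "cy" (pixels), "world_to_cam" (4x4, takes a point from world to camera coordinates). Camera axes: x right, y up, looking along -z (the intrinsics and any distortion apply to the point x, -y, -z); pixel columns grow to the right and rows downward; lengths in mm; the calibration is good to about 2 mm. The wrist camera is an equidistant fisheye: a pixel r from the principal point sees the ray r / f radians off the axis. A picture is of the moment at which its call begins: read the wrist's pose just before it. get_calibration takes no time and is no camera call; for the wrist camera it gives the pose at the moment of the call.
- r.job_done(): hands the job in; it is judged then, once.
The state is a dict: "time_s": time; "q": joint angles; "joint_velocities": joint speeds; "effort": joint torques, N m; "position": TCP position; "eef_rot": TCP orientation; "wrist_force": force on the tool from outside, world axes, zero at the start; "torque": the same for the moment, N m; "opening": opening from 0.0 (shut) to 1.0 (fully open); "grip_force": force on a finger pad.
Only numpy, scipy, OpenCV 4.12 (cv2) and the standard library are available. Lean on these libraries where they do the work, as an engineer would, in place of code of your own. Each camera call takes 0.05 s, during which the arm holds its last target. There are 200 camera calls.

## Working session

There is one attempt and no reset: what is moved stays moved. The work goes in short steps, Python scripts to look and compute and a tool call to move; the robot and the scene stay as the last step left them, time stands still between calls to the robot, and variables do not carry over. Pictures are saved under pics/ and viewed, at most 10 in all, crops included, and the job is handed in when it is done.

Besides the shell and the picture viewer there is one more tool, called as a command line: name --argument value ..., lists and objects as JSON in quotes. send_rows: Moves the arm, as the interface text tells. Its arguments: {"type":"object","properties":{"commands":{"type":"string"},"newtons":{"type":"number"}},"required":["commands"]}

```bash
ls; mkdir -p pics; python3 - <<'E'
from cell import r
import cv2,numpy as np
for n in ["side","top","wrist"]:
    im=r.capture(n); cv2.imwrite(f"pics/{n}0.png",im[:,:,::-1]); c=r.get_calibration(n); print(n,c["fx"],c["fy"],c["cx"],c["cy"],[k for k in c]); print(np.round(c["world_to_cam"],4).tolist())
print(r.state())
E
python3 - <<'E'
import cv2,numpy as np
a=cv2.imread('pics/top0.png');cv2.imwrite('pics/top0b.png',cv2.resize(a,(800,600),interpolation=cv2.INTER_CUBIC))
a=cv2.imread('pics/side0.png');cv2.imwrite('pics/side0b.png',cv2.resize(a,(800,600),interpolation=cv2.INTER_CUBIC))
E
```

```text
pics
side 469.66900972360224 469.66900972360224 257.3259133143759 196.21427715140416 ['fx', 'fy', 'cx', 'cy', 'world_to_cam']
[[0.9909, -0.133, -0.0224, -521.9023], [0.0896, 0.5246, 0.8466, -165.3266], [-0.1009, -0.8409, 0.5318, -1190.6082], [0.0, 0.0, 0.0, 1.0]]
top 421.82422811121546 421.82422811121546 250.8838248842416 186.44014777026547 ['fx', 'fy', 'cx', 'cy', 'world_to_cam']
[[0.0217, -0.9994, 0.0273, 33.3904], [0.9963, 0.0239, 0.083, -565.6091], [-0.0836, 0.0253, 0.9962, -1179.326], [0.0, 0.0, 0.0, 1.0]]
wrist 297.3186396354542 297.3186396354542 250.1990786266218 193.5115331297367 ['fx', 'fy', 'cx', 'cy', 'world_to_cam']
[[0.2585, -0.966, -0.0005, -549.4575], [0.9212, 0.2467, -0.301, 38.6691], [0.2908, 0.0774, 0.9536, -379.3977], [0.0, 0.0, 0.0, 1.0]]
{'time_s': 0.15, 'q': array([-1.44319656e+00,  3.26772817e-01, -1.93336248e-01,  1.05201654e+00,
       -8.63256773e-06,  1.43661859e+00]), 'joint_velocities': array([-0.00037123, -0.00250812,  0.00323195, -0.00035033, -0.00120209,
       -0.00021784]), 'effort': array([ 1.63011362e-03, -4.43702424e+01,  2.62665671e+01,  1.04758528e-02,
       -6.21888103e-05,  1.01891903e-06]), 'position': array([ 142.30721758, -530.85012935,  255.68895599]), 'eef_rot': array([-6.64649802e-04,  9.91446070e-01,  1.30515317e-01, -2.13027589e-06]), 'wrist_force': array([ 0.3036169 , -0.11762468, -0.01138869]), 'torque': array([-0.00253248,  0.00883283,  0.04490353]), 'grip_force': 0.0, 'opening': 0.9973637584125339}
```

View pics/top0b.png

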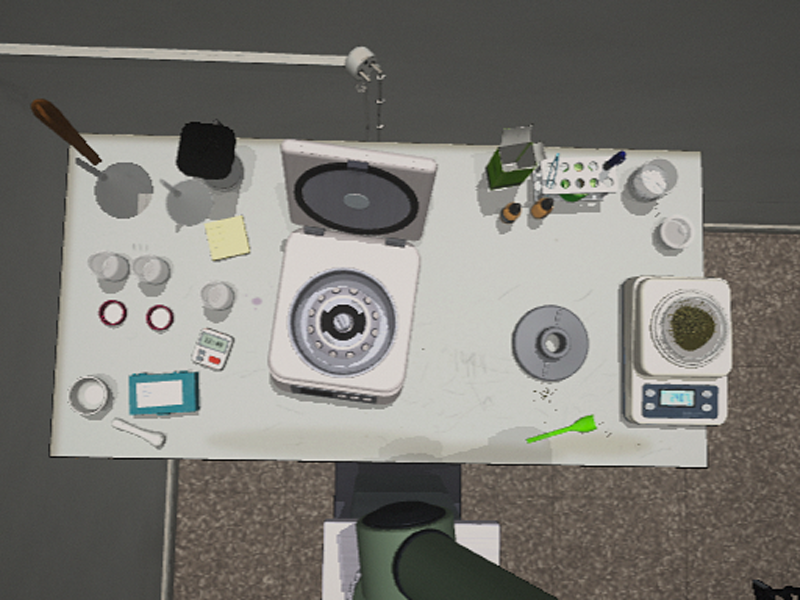

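View pics/side0b.png

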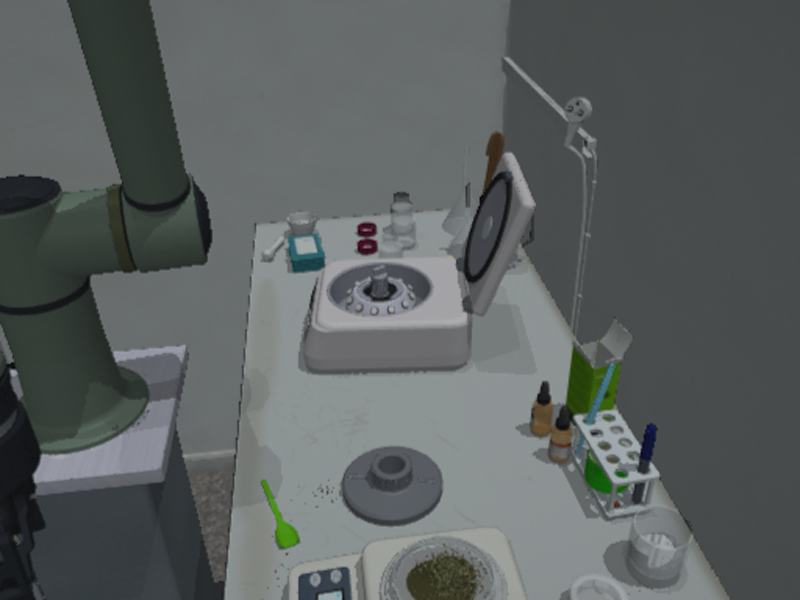

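The top view shows the lid at about (551,343)/1.5625 and the rotor knob at (344,321)/1.5625. The lid is clear of the scale and the bottles. Next I'll work out coarse positions.

```bash
cat > h.py <<'E'
from cell import r
import cv2,numpy as np
from scipy.spatial.transform import Rotation as R
def ray(c,uv,fish=False):
    M=np.array(c["world_to_cam"]); x=(uv[0]-c["cx"])/c["fx"]; y=(uv[1]-c["cy"])/c["fy"]
    if fish:
        t=np.hypot(x,y); s=np.sin(t)/t if t>1e-9 else 1; d=np.array([x*s,-y*s,-np.cos(t)])
    else: d=np.array([x,-y,-1.])
    return -M[:3,:3].T@M[:3,3], M[:3,:3].T@d
def at_z(c,uv,z,fish=False):
    o,d=ray(c,uv,fish); return o+d*(z-o[2])/d[2]
def proj(c,p,fish=False):
    M=np.array(c["world_to_cam"]); q=M[:3,:3]@np.asarray(p,float)+M[:3,3]; q=q*[1,-1,-1]
    if fish:
        n=np.hypot(q[0],q[1]); t=np.arctan2(n,q[2]); x,y=q[:2]/n*t
    else: x,y=q[:2]/q[2]
    return np.array([c["cx"]+c["fx"]*x,c["cy"]+c["fy"]*y])
def st():
    s=r.state(); q=s["eef_rot"]; m=R.from_quat([q[1],q[2],q[3],q[0]]); return s,np.array(s["position"]),m
def togo(p):  # shift in tool axes (m) to world TCP p
    s,x,m=st(); return np.round(m.inv().apply(np.asarray(p)-x)/1000,4)
def rectify(name,centre,z,half,px=300):
    """top-down orthographic view of world plane z; image up=+x, left=+y"""
    im=r.capture(name); c=r.get_calibration(name); f=name=="wrist"
    k=half/(px/2); mp=np.zeros((px,px,2),np.float32)
    for i in range(px):
        for j in range(px):
            mp[i,j]=proj(c,[centre[0]-(i-px/2)*k,centre[1]-(j-px/2)*k,z],f)
    return cv2.remap(im,mp,None,cv2.INTER_CUBIC)
E
python3 - <<'E'
from h import *
c=r.get_calibration("top"); k=1.5625; s=r.get_calibration("side")
print("lid",at_z(c,(552/k,342/k),45),at_z(c,(550/k,343/k),17)); print("side lid",at_z(s,(391/k,466/k),45))
print("knob",at_z(c,(344/k,321/k),142.5), at_z(s,(379/k,268/k),142.5))
print("lid",at_z(s,(392/k,484/k),12),"bottle tops",[at_z(c,(u/k,v/k),96) for u,v in((512,209),(543,207))])
print(st()[2].as_matrix().round(3))
E
```

```text
lid [ 478.63863501 -241.74896579   45.        ] [ 477.07365282 -245.64425866   17.        ]
side lid [ 478.40064993 -253.86117577   45.        ]
knob [504.16165826 126.67429432 142.5       ] [506.52203719 126.13725593 142.5       ]
lid [ 478.63673255 -255.09208621   12.        ] bottle tops [array([ 707.26678502, -157.5415126 ,   96.        ]), array([ 712.29104787, -211.81599661,   96.        ])]
[[ 0.966  0.259 -0.   ]
 [ 0.259 -0.966  0.001]
 [ 0.    -0.001 -1.   ]]
```

Lid is at about (478,-246) and the rotor at about (505,126). I'll move over the lid for a close look.

send_rows --commands "0 0 0 0.033 -0.0155 0 0.0854;0 0 0 0.033 -0.0155 0 0.0854;0 0 0 0.033 -0.0155 0 0.0854;0 0 0 0.033 -0.0155 0 0.0854;0 0 0 0.033 -0.0155 0 0.0854;0 0 0 0.033 -0.0155 0 0.0854;0 0 0 0.033 -0.0155 0 0.0854;0 0 0 0.033 -0.0155 0 0.0854"

```text
time_s: 0.82
position: [366.3, -341.7, 256.2]
eef_rot: [-0.0, 0.991, 0.13, -0.0]
wrist_force: [0.8, -0.8, -0.3]
opening: 1.0
grip_force: 0.0
```

send_rows --commands "0 0 0 0.033 -0.0155 0 0.0854;0 0 0 0.033 -0.0155 0 0.0854;0 0 0 0.033 -0.0155 0 0.0854;0 0 0 0.033 -0.0155 0 0.0854;0 0 0 0 0 0 0.0854;0 0 0 0 0 0 0.0854;0 0 0 0 0 0 0.0854"

```text
time_s: 1.4
position: [476.4, -249.0, 255.9]
eef_rot: [-0.0, 0.991, 0.131, -0.001]
wrist_force: [-0.4, 0.1, -0.4]
opening: 0.999
grip_force: 0.0
```

```bash
python3 - <<'E'
from h import *
s,p,m=st(); print(s["time_s"],p,m.as_matrix().round(3).tolist(),s["q"].round(3),s["wrist_force"].round(2))
a=rectify("wrist",(478,-246),17,90,400); b=rectify("top",(505,126),97.5,90,400)
cv2.imwrite("pics/p1.png",np.hstack([a,b])[:,:,::-1])
E
```

```text
1.4 [ 476.37023216 -248.99456748  255.9046048 ] [[0.966, 0.259, -0.001], [0.259, -0.966, 0.0], [-0.001, -0.0, -1.0]] [-0.619  0.304 -0.225  1.043 -0.     2.261] [-0.45  0.08 -0.44]
```

View pics/p1.png

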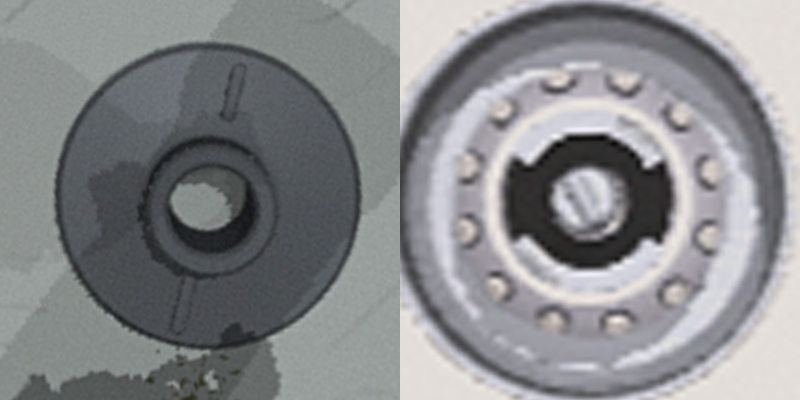

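In the rectified views (0.45 mm/px), the lid disc is centred at (208,195), so about (480,-249.6). The ribs run from (233,92) to (183,303), so lid x is at about -13°. The rotor gaps lie left and right, at roughly 90°. I'll turn the wrist half a turn and look again, to cancel the camera bias.

send_rows --commands "0 0 -0.1208 0 0 0 0.0854;0 0 -0.1208 0 0 0 0.0854;0 0 -0.1208 0 0 0 0.0854;0 0 -0.1208 0 0 0 0.0854;0 0 -0.1208 0 0 0 0.0854;0 0 -0.1208 0 0 0 0.0854;0 0 -0.1208 0 0 0 0.0854;0 0 -0.1208 0 0 0 0.0854"

```text
time_s: 2.17
position: [475.6, -250.4, 256.4]
eef_rot: [-0.0, 0.816, 0.578, -0.0]
wrist_force: [-0.2, -0.1, -0.3]
opening: 1.0
grip_force: 0.0
```

send_rows --commands "0 0 -0.1208 0 0 0 0.0854;0 0 -0.1208 0 0 0 0.0854;0 0 -0.1208 0 0 0 0.0854;0 0 -0.1208 0 0 0 0.0854;0 0 -0.1208 0 0 0 0.0854;0 0 -0.1208 0 0 0 0.0854;0 0 -0.1208 0 0 0 0.0854;0 0 -0.1208 0 0 0 0.0854"

```text
time_s: 2.83
position: [475.7, -250.4, 256.3]
eef_rot: [-0.0, 0.455, 0.891, -0.0]
wrist_force: [-0.4, -0.8, -0.3]
opening: 0.999
grip_force: 0.0
```

send_rows --commands "0 0 -0.1208 0 0 0 0.0854;0 0 -0.1208 0 0 0 0.0854;0 0 -0.1208 0 0 0 0.0854;0 0 -0.1208 0 0 0 0.0854;0 0 -0.1208 0 0 0 0.0854;0 0 -0.1208 0 0 0 0.0854;0 0 -0.1208 0 0 0 0.0854;0 0 -0.1208 0 0 0 0.0854"

```text
time_s: 3.5
position: [475.7, -250.4, 256.4]
eef_rot: [-0.0, -0.011, 1.0, -0.0]
wrist_force: [0.3, -1.1, -0.0]
opening: 1.001
grip_force: 0.0
```

send_rows --commands "0 0 -0.1208 0 0 0 0.0854;0 0 -0.1208 0 0 0 0.0854;0 0 0 0 0 0 0.0854;0 0 0 0 0 0 0.0854"

```text
time_s: 3.83
position: [475.9, -250.1, 256.3]
eef_rot: [-0.0, -0.128, 0.992, -0.0]
wrist_force: [-0.3, 0.1, 0.5]
opening: 1.002
grip_force: 0.0
```

```bash
python3 - <<'E'
from h import *
s,p,m=st(); print(s["time_s"],p,m.as_matrix().round(3).tolist(),s["q"].round(3))
a=rectify("wrist",(478,-246),17,90,400); cv2.imwrite("pics/p2raw.png",a[:,:,::-1])
old=cv2.imread("pics/p1.png")[:,:400]; a=a[:,:,::-1].copy()
def fit(g0):
    # radial edge search for the disc outline
    g=cv2.GaussianBlur(cv2.cvtColor(np.ascontiguousarray(g0),cv2.COLOR_BGR2GRAY),(5,5),0).astype(float); cx,cy=208.,196.; 
    for it in range(3):
        P=[]
        for t in np.arange(0,2*np.pi,.05):
            rr=np.arange(140,172,.5); x=cx+rr*np.cos(t); y=cy+rr*np.sin(t)
            v=cv2.remap(g.astype(np.float32),x.astype(np.float32)[None],y.astype(np.float32)[None],1)[0]
            d=np.diff(v); i=d.argmax()
            if d[i]>1.5:P.append((x[i],y[i]))
        P=np.array(P); (ex,ey),ax,an=cv2.fitEllipseAMS(P.astype(np.float32)); 
        from scipy.optimize import least_squares
        o=least_squares(lambda q:np.hypot(P[:,0]-q[0],P[:,1]-q[1])-q[2],[cx,cy,155],loss="soft_l1"); cx,cy,_=o.x
    return o.x,len(P)
for g in(old,a):
    q,n=fit(g); print(q,n,"world",478-(q[1]-200)*.45,-246-(q[0]-200)*.45)
cv2.imwrite("pics/p2.png",a)
E
```

```text
3.8333 [ 475.94014747 -250.05985553  256.34504719] [[-0.967, -0.253, -0.0], [-0.253, 0.967, -0.0], [0.0, -0.0, -1.0]] [-0.621  0.303 -0.225  1.043 -0.    -0.877]
[207.35499667 195.61570493 153.12982738] 126 world 479.9729327830041 -249.30974850144284
[207.01804457 200.39081987 153.74649651] 126 world 477.8241310576564 -249.15812005460447
```

View pics/p2.png

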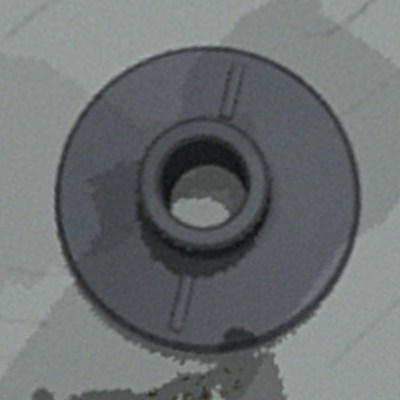

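The disc centre averages to (478.9,-249.2) with ribs at -13.1°, and the camera bias is about ±1.1 mm along tool x. Next, a look at the rotor from above.

send_rows --commands "0 0 0 -0.0123 0.0356 -0.008 0.0854;0 0 0 -0.0123 0.0356 -0.008 0.0854;0 0 0 -0.0123 0.0356 -0.008 0.0854;0 0 0 -0.0123 0.0356 -0.008 0.0854;0 0 0 -0.0123 0.0356 -0.008 0.0854;0 0 0 -0.0123 0.0356 -0.008 0.0854;0 0 0 -0.0123 0.0356 -0.008 0.0854;0 0 0 -0.0123 0.0356 -0.008 0.0854"

```text
time_s: 4.55
position: [498.0, 52.8, 320.9]
eef_rot: [0.0, -0.129, 0.992, -0.0]
wrist_force: [1.0, -1.3, 0.4]
opening: 1.0
grip_force: 0.0
```

send_rows --commands "0 0 0 -0.0123 0.0356 -0.008 0.0854;0 0 0 -0.0123 0.0356 -0.008 0.0854;0 0 0 0 0 0 0.0854;0 0 0 0 0 0 0.0854;0 0 0 0 0 0 0.0854"

```text
time_s: 4.97
position: [503.5, 126.2, 336.0]
eef_rot: [-0.0, -0.13, 0.992, -0.0]
wrist_force: [-0.5, -0.2, -0.2]
opening: 1.0
grip_force: 0.0
```

```bash
python3 - <<'E'
from h import *
s,p,m=st(); print(s["time_s"],p,m.as_matrix().round(3).tolist(),s["q"].round(3))
a=rectify("wrist",(505,126),97.5,50,400); 
im=r.capture("wrist"); cv2.imwrite("pics/rot_raw.png",im[:,:,::-1])
c=r.get_calibration("wrist")
b=rectify("wrist",(505,126),142.5,50,400)
cv2.imwrite("pics/p3.png",np.hstack([a,b])[:,:,::-1])
E
```

```text
4.9667 [503.52203939 126.15363051 336.01853015] [[-0.966, -0.257, -0.0], [-0.257, 0.966, -0.001], [0.001, -0.0, -1.0]] [ 1.040e-01  2.280e-01 -1.220e-01  1.221e+00 -1.000e-03 -1.560e-01]
```

View pics/p3.png

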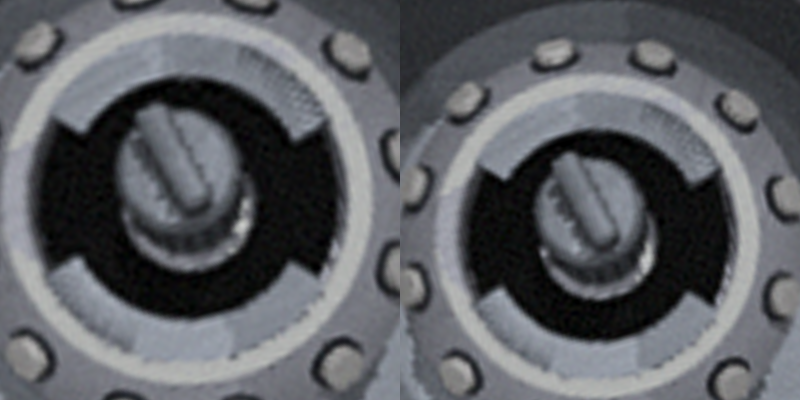

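The left panel (0.25 mm/px) shows the recess centred at about (188,198) and the gaps almost exactly along world y. A numeric fit will refine that.

```bash
python3 - <<'E'
from h import *
from scipy.optimize import least_squares
g=cv2.cvtColor(cv2.imread("pics/p3.png")[:,:400],cv2.COLOR_BGR2GRAY); g=cv2.GaussianBlur(g,(5,5),0).astype(np.float32)
def samp(cx,cy,rr,t): return cv2.remap(g,np.float32(cx+rr*np.cos(t))[None],np.float32(cy+rr*np.sin(t))[None],1)[0]
cx,cy=187.5,198.
for it in range(3):
    P=[]
    for t in np.arange(0,2*np.pi,.03):
        if abs(np.sin(t))<.75: continue
        rr=np.arange(104,140,.5); d=np.diff(samp(cx,cy,rr,t)); i=d.argmax()
        if d[i]>2:P.append((cx+rr[i]*np.cos(t),cy+rr[i]*np.sin(t)))
    P=np.array(P); o=least_squares(lambda q:np.hypot(P[:,0]-q[0],P[:,1]-q[1])-q[2],[cx,cy,120],loss="soft_l1"); cx,cy,_=o.x
print("inner tab circle",o.x,len(P),"world",505-(cy-200)*.25,126-(cx-200)*.25)
for R_ in(128,136,144):
    t=np.arange(-np.pi/2,1.5*np.pi,.005); v=samp(cx,cy,R_+0*t,t); b=v<40
    e=np.where(np.diff(b.astype(int))!=0)[0]; print(R_,np.degrees(t[e]).round(1))
E
```

```text
inner tab circle [186.13332952 197.50320708 121.35821347] 97 world 505.62419822996645 129.4666676195136
128 [-26.7  29.7 153.2 210.2]
136 [-27.   29.7 152.6 210.2]
144 [-27.3  30.  152.6 210.2]
```

send_rows --commands "0 0 0 0.012 -0.0356 0.006 0.066;0 0 0 0.012 -0.0356 0.008 0.066;0 0 0 0.012 -0.0356 0.008 0.066;0 0 0 0.012 -0.0356 0.008 0.066;0 0 0 0.012 -0.0356 0.008 0.066;0 0 0 0.012 -0.0356 0.008 0.066;0 0 0 0.012 -0.0356 0.008 0.066;0 0 0 0.012 -0.0356 0.008 0.066"

```text
time_s: 5.78
position: [483.2, -176.4, 273.9]
eef_rot: [0.0, -0.129, 0.992, -0.0]
wrist_force: [0.7, -0.2, 0.4]
opening: 0.772
grip_force: 0.0
```

send_rows --commands "0 0 0 0.012 -0.0356 0.008 0.066;0 0 0 0.012 -0.0356 0.01 0.066;0 0 0 0 0 0.035 0.066;0 0 0 0 0 0.035 0.066;0 0 0 0 0 0.035 0.066;0 0 0 0 0 0.035 0.066;0 0 0 0 0 0.03 0.066;0 0 0 0 0 0 0.066"

```text
time_s: 6.45
position: [474.9, -246.9, 80.7]
eef_rot: [-0.004, -0.129, 0.992, 0.004]
wrist_force: [-2.0, 1.2, 0.2]
opening: 0.774
grip_force: 0.0
```

```bash
python3 - <<'E'
from h import *
s,p,m=st(); print(s["time_s"],p,s["opening"],s["wrist_force"],m.as_euler('xyz',degrees=True),togo([478.9,-249.2,60]))
a=r.capture("wrist"); cv2.imwrite("pics/p4.png",a[:,:,::-1])
E
```

```text
6.45 [ 474.87334799 -246.94248117   80.71163229] 0.7744736756324139 [-2.00254711  1.15929555  0.2488924 ] [ 179.54056995   -0.38990772 -165.22450822] [-0.0035 -0.0034  0.0207]
```

View pics/p4.png

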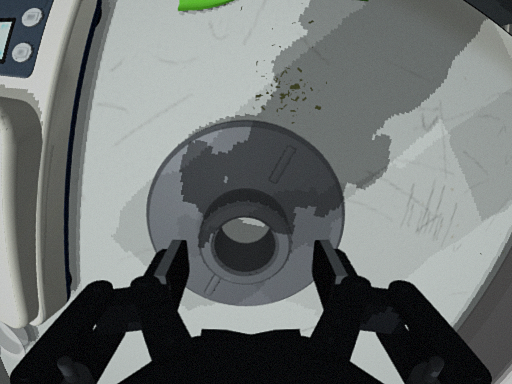

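The ring at about (247,247) sits between the open fingers, roughly central. I'll correct the small offset and lower slowly.

send_rows --commands "0 0 0 0 0 0 0.066;0 0 0 0 0 0 0.066"

```text
time_s: 6.67
position: [480.7, -249.7, 88.4]
eef_rot: [0.001, -0.13, 0.992, -0.001]
wrist_force: [0.4, 0.4, 0.7]
opening: 0.775
grip_force: 0.0
```

```bash
python3 - <<'E'
from h import *
s,p,m=st(); print(p,s["wrist_force"],m.as_euler('xyz',degrees=True),togo([478.9,-249.2,56]))
E
```

```text
[ 480.68301207 -249.73374918   88.35670006] [0.43936403 0.41276952 0.65224127] [-1.79856312e+02  1.17996363e-01 -1.65104101e+02] [0.0017 0.0011 0.0324]
```

send_rows --commands "0 0 0 0.0017 0.001 0.01 0.066;0 0 0 0 0 0.01 0.066;0 0 0 0 0 0.01 0.066;0 0 0 0 0 0.004 0.066;0 0 0 0 0 0.004 0.066;0 0 0 0 0 0 0.066;0 0 0 0 0 0 0.066"

```text
time_s: 7.25
position: [477.8, -247.8, 48.2]
eef_rot: [-0.0, -0.13, 0.991, 0.0]
wrist_force: [0.9, -0.1, -0.3]
opening: 0.774
grip_force: 0.0
```

```bash
python3 - <<'E'
from h import *
s,p,m=st(); print(p,s["wrist_force"],m.as_euler('xyz',degrees=True),togo([478.9,-249.2,42]))
E
```

```text
[ 477.75589179 -247.77754748   48.22875796] [ 0.868576   -0.13447161 -0.29563715] [ 1.79989176e+02 -1.04120668e-02 -1.65041057e+02] [-0.0007 -0.0017  0.0062]
```

send_rows --commands "0 0 0 -0.0007 -0.0015 0.001 0.066;0 0 0 0 0 0.001 0.066;0 0 0 0 0 0.001 0.066;0 0 0 0 0 0.001 0.066;0 0 0 0 0 0 0.066;0 0 0 0 0 0 0.066"

```text
time_s: 7.75
position: [478.7, -249.0, 44.2]
eef_rot: [-0.0, -0.13, 0.991, 0.0]
wrist_force: [-0.1, -0.2, 0.3]
opening: 0.774
grip_force: 0.0
```

```bash
python3 - <<'E'
from h import *
s,p,m=st(); print(p,s["wrist_force"],togo([478.9,-249.2,42]))
E
```

```text
[ 478.72374665 -249.02802037   44.2494541 ] [-0.11242485 -0.16355071  0.26191083] [-0.0001 -0.0002  0.0022]
```

send_rows --commands "0 0 0 0 0 0 0.06;0 0 0 0 0 0 0.057;0 0 0 0 0 0 0.05;0 0 0 0 0 0 0.05;0 0 0 0 0 0 0.05;0 0 0 0 0 0 0.05" --newtons 20

```text
time_s: 8.25
position: [478.8, -249.1, 44.6]
eef_rot: [0.0, -0.13, 0.991, -0.0]
wrist_force: [-2.2, 0.4, 5.3]
opening: 0.654
grip_force: 21.5
```

send_rows --commands "0 0 0 0 0 0 0.04;0 0 0 0 0 0 0.04;0 0 0 0 0 0 0.04;0 0 0 0 0 0 0.04" --newtons 60

```text
time_s: 8.58
position: [478.8, -249.1, 44.9]
eef_rot: [0.0, -0.13, 0.991, -0.0]
wrist_force: [-2.2, 0.8, 8.6]
opening: 0.635
grip_force: 62.2
```

send_rows --commands "0 0 0 0 0 -0.005 0.04;0 0 0 0 0 -0.015 0.04;0 0 0 0 0 -0.03 0.04;0 0 0 0 0 -0.035 0.04;0 0 0 0 0 -0.035 0.04;0 0 0 0 0 -0.035 0.04;0 0 0 0 0 -0.03 0.04;0 0 0 0 0 0 0.04"

```text
time_s: 9.25
position: [481.6, -251.0, 235.6]
eef_rot: [0.004, -0.13, 0.991, -0.003]
wrist_force: [2.4, -1.4, -1.3]
opening: 0.637
grip_force: 64.0
```

send_rows --commands "0 0 0 0 0 0 0.04;0 0 0 0 0 0 0.04"

```text
time_s: 9.42
position: [478.2, -248.7, 228.3]
eef_rot: [-0.001, -0.13, 0.992, 0.0]
wrist_force: [-0.5, -0.0, -1.4]
opening: 0.633
grip_force: 63.9
```

```bash
python3 - <<'E'
from h import *
s,p,m=st(); print(s["time_s"],p,s["wrist_force"],s["torque"],s["grip_force"],s["opening"],m.as_euler('xyz',degrees=True),togo([506.7,129.4,p[2]]))
a=rectify("wrist",p[:2],p[2]-45+17,90,400); b=rectify("wrist",p[:2],p[2],45,400)
cv2.imwrite("pics/p5.png",np.hstack([a,b])[:,:,::-1])
E
```

```text
9.4167 [ 478.20941527 -248.6988879   228.28263432] [-0.48710434 -0.04359388 -1.40403831] [0.03619366 0.03170524 0.01021335] 63.89254214242101 0.6325680027167627 [ 1.79935494e+02 -5.44878873e-02 -1.65048813e+02] [-1.251e-01  3.579e-01  3.000e-04]
```

View pics/p5.png

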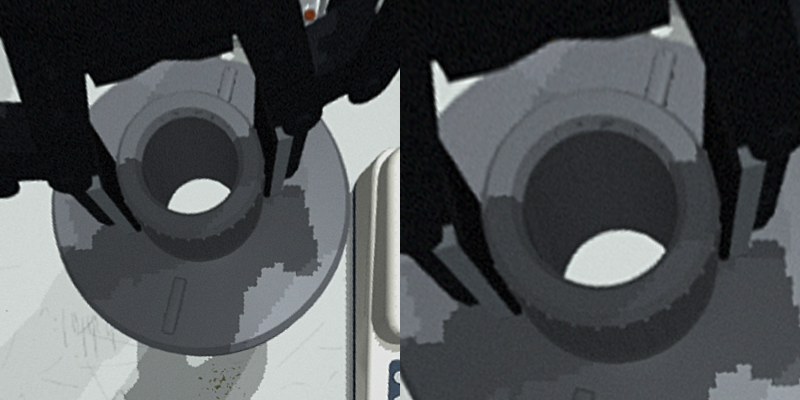

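The lid hangs level and centred between the pads: the hole is at about (202,206) in the right panel, within 1 mm of the TCP. The ribs are at about -13.5°. I'll carry it over the rotor and turn it clockwise by about 78°.

send_rows --commands "0 0 0 -0.007 0.02 0 0.04;0 0 0 -0.012 0.0343 0 0.04;0 0 0 -0.0125 0.0358 0 0.04;0 0 0 -0.0125 0.0358 0 0.04;0 0 0 -0.0125 0.0358 0 0.04;0 0 0 -0.0125 0.0358 0 0.04;0 0 0 -0.0125 0.0358 0 0.04;0 0 0 -0.0125 0.0358 0 0.04"

```text
time_s: 10.18
position: [499.0, 37.0, 227.7]
eef_rot: [-0.001, -0.13, 0.992, 0.0]
wrist_force: [0.6, 0.1, -1.9]
opening: 0.636
grip_force: 64.0
```

send_rows --commands "0 0 0 -0.0125 0.0358 0 0.04;0 0 0 -0.0125 0.0358 0 0.04;0 0 0 -0.006 0.0173 0 0.04;0 0 0.1 0 0 0 0.04;0 0 0.114 0 0 0 0.04;0 0 0.114 0 0 0 0.04;0 0 0.114 0 0 0 0.04;0 0 0.114 0 0 0 0.04"

```text
time_s: 10.85
position: [506.1, 129.1, 227.3]
eef_rot: [-0.002, 0.15, 0.989, -0.0]
wrist_force: [0.2, -0.4, -2.2]
opening: 0.633
grip_force: 64.1
```

send_rows --commands "0 0 0.114 0 0 0 0.04;0 0 0.114 0 0 0 0.04;0 0 0.114 0 0 0 0.04;0 0 0.114 0 0 0 0.04;0 0 0.114 0 0 0 0.04;0 0 0.114 0 0 0 0.04;0 0 0.114 0 0 0 0.04;0 0 0 0 0 0 0.04"

```text
time_s: 11.52
position: [506.2, 128.9, 227.5]
eef_rot: [-0.001, 0.52, 0.854, -0.001]
wrist_force: [0.2, -0.5, -1.5]
opening: 0.636
grip_force: 64.1
```

send_rows --commands "0 0 0 0 0 0 0.04;0 0 0 0 0 0 0.04;0 0 0 0 0 0 0.04"

```text
time_s: 11.77
position: [506.9, 129.0, 228.7]
eef_rot: [-0.0, 0.519, 0.855, -0.0]
wrist_force: [0.5, -0.7, -1.4]
opening: 0.635
grip_force: 64.1
```

```bash
python3 - <<'E'
from h import *
s,p,m=st(); print(s["time_s"],p,s["q"].round(2),s["wrist_force"],m.as_euler('xyz',degrees=True),togo([506.7,129.4,p[2]-50]))
im=r.capture("wrist"); c=r.get_calibration("wrist")
b=rectify("wrist",p[:2],p[2],45,400); a=rectify("wrist",p[:2],142.5,45,400)
cv2.imwrite("pics/p6.png",np.hstack([a,b])[:,:,::-1])
E
```

```text
11.7667 [506.9204369  129.00480443 228.74887715] [ 0.11  0.3  -0.31  0.97 -0.    1.2 ] [ 0.50265759 -0.67350135 -1.39237689] [-1.79947429e+02 -2.00543236e-02  1.17468578e+02] [0.0004 0.     0.05  ]
```

View pics/p6.png

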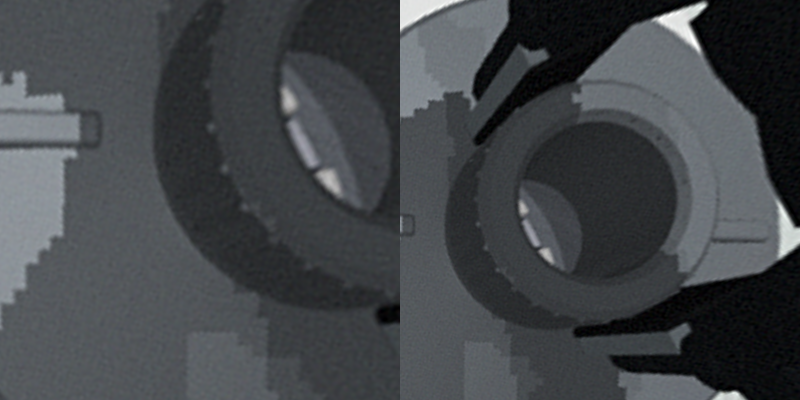

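Ribs now lie along the gaps, within about 1°, and the knob shows through the ring's bore. Lowering.

send_rows --commands "0 0 0 0 0 0.008 0.04;0 0 0 0 0 0.012 0.04;0 0 0 0 0 0.01 0.04;0 0 0 0 0 0.006 0.04;0 0 0 0 0 0.004 0.04;0 0 0 0 0 0.004 0.04;0 0 0 0 0 0.004 0.04;0 0 0 0 0 0.004 0.04"

```text
time_s: 12.58
position: [507.5, 129.0, 177.2]
eef_rot: [0.0, 0.52, 0.854, 0.0]
wrist_force: [0.7, 0.3, -1.0]
opening: 0.637
grip_force: 64.1
```

send_rows --commands "0 0 0 0 0 0.004 0.04;0 0 0 0 0 0.004 0.04;0 0 0 0 0 0.004 0.04;0 0 0 0 0 0.004 0.04;0 0 0 0 0 0.003 0.04;0 0 0 0 0 0.002 0.04;0 0 0 0 0 0 0.04;0 0 0 0 0 0 0.04"

```text
time_s: 13.25
position: [507.2, 129.0, 156.2]
eef_rot: [-0.0, 0.52, 0.854, -0.0]
wrist_force: [-0.3, 0.4, -1.6]
opening: 0.634
grip_force: 64.1
```

```bash
python3 - <<'E'
from h import *
s,p,m=st(); print(s["time_s"],p,s["wrist_force"],s["torque"],m.as_euler('xyz',degrees=True),togo([506.7,129.4,142]))
E
```

```text
13.25 [507.15775881 129.03011153 156.21805559] [-0.29627484  0.40636724 -1.59343125] [ 0.07014637 -0.01632548  0.020307  ] [-1.79990899e+02 -3.04501580e-03  1.17377043e+02] [ 0.0005 -0.0002  0.0142]
```

send_rows --commands "0 0 0 0.0005 -0.0002 0.003 0.04;0 0 0 0 0 0.003 0.04;0 0 0 0 0 0.003 0.04;0 0 0 0 0 0.002 0.04;0 0 0 0 0 0.001 0.04;0 0 0 0 0 0.001 0.04;0 0 0 0 0 0.001 0.04;0 0 0 0 0 0 0.04"

```text
time_s: 13.92
position: [506.7, 129.4, 142.1]
eef_rot: [-0.0, 0.52, 0.854, -0.0]
wrist_force: [0.2, 0.1, -1.4]
opening: 0.634
grip_force: 64.1
```

send_rows --commands "0 0 0 0 0 0.001 0.04;0 0 0 0 0 0.001 0.04;0 0 0 0 0 0.001 0.04;0 0 0 0 0 0 0.04"

```text
time_s: 14.25
position: [506.7, 129.4, 139.1]
eef_rot: [-0.0, 0.52, 0.854, -0.0]
wrist_force: [0.7, 0.2, -2.0]
opening: 0.637
grip_force: 64.1
```

send_rows --commands "0 0 0 0 0 0.001 0.04;0 0 0 0 0 0.001 0.04;0 0 0 0 0 0.001 0.04;0 0 0 0 0 0 0.04;0 0 0 0 0 0 0.04"

```text
time_s: 14.67
position: [506.7, 129.4, 136.2]
eef_rot: [-0.0, 0.52, 0.854, -0.0]
wrist_force: [0.6, -0.4, -2.4]
opening: 0.636
grip_force: 64.1
```

send_rows --commands "0 0 0 0 0 0.0005 0.04;0 0 0 0 0 0.0005 0.04;0 0 0 0 0 0 0.04;0 0 0 0 0 0 0.04"

```text
time_s: 15.0
position: [506.8, 129.4, 135.4]
eef_rot: [0.0, 0.52, 0.854, 0.0]
wrist_force: [0.3, -0.1, -0.8]
opening: 0.636
grip_force: 64.3
```

send_rows --commands "0 0 0 0 0 0.0005 0.04;0 0 0 0 0 0.0005 0.04;0 0 0 0 0 0.0005 0.04;0 0 0 0 0 0.0005 0.04;0 0 0 0 0 0 0.04;0 0 0 0 0 0 0.04"

```text
time_s: 15.5
position: [506.9, 129.4, 133.6]
eef_rot: [0.0, 0.52, 0.854, 0.0]
wrist_force: [-1.8, 0.1, 6.1]
opening: 0.638
grip_force: 64.7
```

```bash
python3 - <<'E'
from h import *
s,p,m=st(); print(s["time_s"],p,s["wrist_force"],s["torque"],m.as_euler('xyz',degrees=True))
E
```

```text
15.5 [506.86758203 129.39451936 133.61928318] [-1.76168805  0.13596091  6.10949644] [-0.09693073  0.41006682  0.04945534] [1.79981579e+02 9.48856477e-03 1.17373400e+02]
```

send_rows --commands "0 0 0 0 0 0.0005 0.04;0 0 0 0 0 0.0005 0.04;0 0 0 0 0 0.0005 0.04;0 0 0 0 0 0 0.04;0 0 0 0 0 0 0.04"

```text
time_s: 15.92
position: [506.9, 129.4, 132.4]
eef_rot: [0.0, 0.52, 0.854, 0.0]
wrist_force: [-3.2, -0.4, 8.7]
opening: 0.637
grip_force: 64.9
```

```bash
python3 - <<'E'
from h import *
s,p,m=st(); print(s["time_s"],p,s["wrist_force"],s["torque"],m.as_euler('xyz',degrees=True))
E
```

```text
15.9167 [506.89439479 129.37683785 132.39308455] [-3.24075703 -0.35183546  8.70962348] [-0.14473072  0.6284734  -0.00985409] [1.79974584e+02 1.93348341e-02 1.17376208e+02]
```

send_rows --commands "0 0 0 0.0002 -0.0004 0.0003 0.04;0 0 0 0 0 0 0.04;0 0 0 0 0 0 0.04"

```text
time_s: 16.17
position: [506.9, 129.4, 132.3]
eef_rot: [0.001, 0.52, 0.854, 0.0]
wrist_force: [-2.1, 0.2, 8.0]
opening: 0.639
grip_force: 65.0
```

```bash
python3 - <<'E'
from h import *
s,p,m=st(); print(s["time_s"],p,s["wrist_force"],s["torque"],m.as_euler('xyz',degrees=True))
E
```

```text
16.1667 [506.86810988 129.37120152 132.31866765] [-2.12460078  0.21980793  8.03939101] [-0.17339157  0.51892494  0.03065396] [1.79925920e+02 4.04402652e-02 1.17371879e+02]
```

send_rows --commands "0 0 0 0.0002 -0.0004 0.0005 0.04;0 0 0 0 0 0.0003 0.04;0 0 0 0 0 0 0.04;0 0 0 0 0 0 0.04"

```text
time_s: 16.5
position: [506.8, 129.4, 131.8]
eef_rot: [0.001, 0.52, 0.854, 0.001]
wrist_force: [-1.9, 0.2, 9.4]
opening: 0.634
grip_force: 65.1
```

send_rows --commands "0 0 0.03 0 0 0 0.04;0 0 0.03 0 0 0 0.04;0 0 0.03 0 0 0 0.04;0 0 0.03 0 0 0 0.04;0 0 0 0 0 0 0.04"

```text
time_s: 16.92
position: [507.2, 129.5, 131.9]
eef_rot: [0.001, 0.57, 0.821, 0.001]
wrist_force: [-1.1, 0.0, 7.8]
opening: 0.64
grip_force: 65.1
```

```bash
cat > s.py <<'E'
from h import *
s,p,m=st(); print(round(s["time_s"],2),p.round(2),"F",s["wrist_force"].round(2),"T",s["torque"].round(3),"yaw",m.as_euler('xyz',degrees=True).round(2),"j6",s["q"][5].round(3),s["effort"][5].round(3),s["opening"],s["grip_force"])
E
python3 s.py
```

```text
16.92 [507.24 129.52 131.92] F [-1.06  0.02  7.81] T [-0.09   0.285  0.024] yaw [1.7983e+02 5.0000e-02 1.1046e+02] j6 1.323 0.253 0.6400616400748202 65.13146426528692
```

send_rows --commands "0 0 0.02 0 0 0.0004 0.04;0 0 0.03 0 0 0 0.04;0 0 0.03 0 0 0 0.04;0 0 0.03 0 0 0 0.04;0 0 0 0 0 0 0.04"

```text
time_s: 17.33
position: [507.5, 129.6, 131.7]
eef_rot: [0.001, 0.615, 0.789, 0.001]
wrist_force: [-0.1, -0.7, 9.4]
opening: 0.64
grip_force: 65.2
```

```bash
python3 s.py
```

```text
17.33 [507.49 129.57 131.68] F [-0.09 -0.66  9.43] T [-0.005  0.212  0.065] yaw [1.7979e+02 3.0000e-02 1.0416e+02] j6 1.433 0.261 0.6401566198811015 65.18475048244
```

send_rows --commands "0 0 0.03 0 0 0 0.04;0 0 0.03 0 0 0 0.04;0 0 0.03 0 0 0 0.04;0 0 0.03 0 0 0 0.04;0 0 0 0 0 0 0.04"

```text
time_s: 17.75
position: [507.6, 129.6, 131.7]
eef_rot: [0.001, 0.661, 0.751, 0.001]
wrist_force: [-0.9, 0.2, 9.9]
opening: 0.639
grip_force: 65.2
```

```bash
python3 s.py
```

```text
17.75 [507.6  129.58 131.72] F [-0.89  0.23  9.86] T [-0.071  0.116  0.101] yaw [1.7978e+02 1.0000e-02 9.7290e+01] j6 1.553 0.26 0.6391442079567732 65.1792898401618
```

send_rows --commands "0 0 0.03 0 0 0 0.04;0 0 0.03 0 0 0 0.04;0 0 0.03 0 0 0 0.04;0 0 0.03 0 0 0 0.04;0 0 0.03 0 0 0 0.04;0 0 0 0 0 0 0.04"

```text
time_s: 18.25
position: [507.6, 129.7, 131.7]
eef_rot: [0.001, 0.715, 0.699, 0.002]
wrist_force: [-0.5, -0.2, 9.2]
opening: 0.64
grip_force: 65.2
```

```bash
python3 s.py
```

```text
18.25 [507.57 129.67 131.69] F [-0.47 -0.17  9.17] T [-0.004  0.198  0.095] yaw [ 1.7978e+02 -4.0000e-02  8.8700e+01] j6 1.703 0.258 0.640190900052994 65.1787399314344
```

send_rows --commands "0 0 0.022 0 0 0 0.04;0 0 0.022 0 0 0 0.04;0 0 0.022 0 0 0 0.04;0 0 0.022 0 0 0 0.04;0 0 0 0 0 0 0.04" --newtons 50

```text
time_s: 18.67
position: [507.6, 129.6, 131.7]
eef_rot: [0.001, 0.745, 0.667, 0.002]
wrist_force: [-0.1, -0.5, 9.6]
opening: 0.64
grip_force: 65.2
```

```bash
python3 s.py
```

```text
18.67 [507.6  129.65 131.68] F [-0.14 -0.49  9.57] T [-0.027  0.257  0.091] yaw [ 1.7978e+02 -6.0000e-02  8.3670e+01] j6 1.79 0.238 0.6397435736008051 65.17764860764146
```

send_rows --commands "0 0 0.015 0 0 0 0.04;0 0 0.015 0 0 0 0.04;0 0 0.012 0 0 0 0.04;0 0 0 0 0 0 0.04"

```text
time_s: 19.0
position: [507.7, 129.6, 131.7]
eef_rot: [0.001, 0.759, 0.651, 0.002]
wrist_force: [-0.2, 0.1, 9.6]
opening: 0.637
grip_force: 65.2
```

```bash
python3 s.py
```

```text
19.0 [507.66 129.6  131.72] F [-0.25  0.06  9.59] T [-0.044  0.21   0.178] yaw [ 1.7978e+02 -6.0000e-02  8.1280e+01] j6 1.832 0.213 0.6374638761666656 65.17696715891361
```

send_rows --commands "0 0 0.015 0 0 0 0.04;0 0 0.015 0 0 0 0.04;0 0 0.012 0 0 0 0.04;0 0 0 0 0 0 0.04"

```text
time_s: 19.33
position: [507.7, 129.6, 131.7]
eef_rot: [0.001, 0.772, 0.635, 0.002]
wrist_force: [0.7, -0.5, 9.8]
opening: 0.634
grip_force: 65.2
```

```bash
python3 s.py
```

```text
19.33 [507.66 129.57 131.71] F [ 0.7  -0.51  9.84] T [-0.024  0.091  0.119] yaw [ 1.7978e+02 -7.0000e-02  7.8880e+01] j6 1.874 0.214 0.634439813060721 65.17586449161172
```

send_rows --commands "0 0 0.015 0 0 0 0.04;0 0 0.015 0 0 0 0.04;0 0 0.012 0 0 0 0.04;0 0 0 0 0 0 0.04"

```text
time_s: 19.67
position: [507.7, 129.5, 131.7]
eef_rot: [0.001, 0.785, 0.619, 0.002]
wrist_force: [0.3, -0.9, 9.2]
opening: 0.638
grip_force: 65.2
```

```bash
python3 s.py
```

```text
19.67 [507.66 129.54 131.69] F [ 0.28 -0.94  9.21] T [-0.1    0.154  0.134] yaw [ 1.7978e+02 -7.0000e-02  7.6470e+01] j6 1.916 0.215 0.6381876951760396 65.17487213015556
```

send_rows --commands "0 0 0.015 0 0 0 0.04;0 0 0.015 0 0 0 0.04;0 0 0.012 0 0 0 0.04;0 0 0 0 0 0 0.04"

```text
time_s: 20.0
position: [507.7, 129.5, 131.7]
eef_rot: [0.001, 0.798, 0.602, 0.002]
wrist_force: [-0.8, -1.4, 9.6]
opening: 0.632
grip_force: 65.2
```

```bash
python3 s.py
```

```text
20.0 [507.71 129.52 131.72] F [-0.78 -1.38  9.56] T [-0.156  0.086  0.113] yaw [ 1.7978e+02 -8.0000e-02  7.4060e+01] j6 1.958 0.214 0.6322562694328353 65.17465280368924
```

send_rows --commands "0 0 0.015 0 0 0 0.04;0 0 0.015 0 0 0 0.04;0 0 0.012 0 0 0 0.04;0 0 0 0 0 0 0.04"

```text
time_s: 20.33
position: [507.7, 129.5, 131.7]
eef_rot: [0.001, 0.811, 0.585, 0.002]
wrist_force: [0.1, -0.8, 9.8]
opening: 0.638
grip_force: 65.2
```

```bash
python3 s.py
```

```text
20.33 [507.69 129.53 131.72] F [ 0.13 -0.84  9.8 ] T [-0.012  0.091  0.177] yaw [ 1.7979e+02 -9.0000e-02  7.1650e+01] j6 2.0 0.215 0.6382994015164282 65.1749561727047
```

send_rows --commands "0 0 0.015 0 0 0 0.04;0 0 0.015 0 0 0 0.04;0 0 0.015 0 0 0 0.04;0 0 0 0 0 0 0.04"

```text
time_s: 20.67
position: [507.7, 129.6, 131.7]
eef_rot: [0.001, 0.824, 0.567, 0.002]
wrist_force: [-0.5, -0.5, 9.4]
opening: 0.636
grip_force: 65.2
```

```bash
python3 s.py
```

```text
20.67 [507.67 129.59 131.71] F [-0.47 -0.47  9.39] T [-0.072  0.19   0.128] yaw [ 1.7979e+02 -1.0000e-01  6.9070e+01] j6 2.045 0.223 0.6363227196200674 65.1751228608191
```

send_rows --commands "0 0 0.015 0 0 0 0.04;0 0 0.015 0 0 0 0.04;0 0 0.015 0 0 0 0.04;0 0 0 0 0 0 0.04"

```text
time_s: 21.0
position: [507.7, 129.6, 131.7]
eef_rot: [0.001, 0.836, 0.548, 0.002]
wrist_force: [0.1, -0.0, 9.9]
opening: 0.638
grip_force: 65.2
```

```bash
python3 s.py
```

```text
21.0 [507.69 129.57 131.72] F [ 0.09 -0.05  9.92] T [-0.043  0.102  0.122] yaw [ 1.798e+02 -1.100e-01  6.649e+01] j6 2.09 0.222 0.6381983457457654 65.1747933961451
```

send_rows --commands "0 0 0.015 0 0 0 0.04;0 0 0.015 0 0 0 0.04;0 0 0.015 0 0 0 0.04;0 0 0 0 0 0 0.04"

```text
time_s: 21.33
position: [507.7, 129.5, 131.7]
eef_rot: [0.001, 0.848, 0.529, 0.002]
wrist_force: [-0.5, 0.3, 8.5]
opening: 0.636
grip_force: 65.2
```

```bash
python3 s.py
```

```text
21.33 [507.69 129.55 131.72] F [-0.55  0.3   8.51] T [-0.064  0.135  0.124] yaw [ 1.798e+02 -1.200e-01  6.392e+01] j6 2.135 0.222 0.6360790876255125 65.17427187412977
```

send_rows --commands "0 0 0.015 0 0 0 0.04;0 0 0.015 0 0 0 0.04;0 0 0.015 0 0 0 0.04;0 0 0 0 0 0 0.04"

```text
time_s: 21.67
position: [507.7, 129.5, 131.7]
eef_rot: [0.001, 0.86, 0.51, 0.002]
wrist_force: [-0.1, -1.1, 9.4]
opening: 0.634
grip_force: 65.2
```

```bash
python3 s.py
```

```text
21.67 [507.72 129.53 131.71] F [-0.13 -1.12  9.43] T [-0.083  0.12   0.103] yaw [ 1.798e+02 -1.300e-01  6.133e+01] j6 2.18 0.223 0.6338622318594634 65.17355337738991
```

send_rows --commands "0 0 0.015 0 0 0 0.04;0 0 0.015 0 0 0 0.04;0 0 0.015 0 0 0 0.04;0 0 0 0 0 0 0.04"

```text
time_s: 22.0
position: [507.7, 129.8, 131.7]
eef_rot: [0.001, 0.871, 0.491, 0.002]
wrist_force: [0.4, 0.4, 9.5]
opening: 0.637
grip_force: 65.2
```

```bash
python3 s.py
```

```text
22.0 [507.69 129.75 131.73] F [0.41 0.37 9.5 ] T [0.031 0.111 0.221] yaw [ 1.7982e+02 -1.6000e-01  5.8780e+01] j6 2.225 0.315 0.6368418189694585 65.17081120982766
```

The torque is rising and the lid has shifted sideways a little, which suggests the first lug is at the stop. Smaller steps from here.

send_rows --commands "0 0 0.006 0 0 0 0.04;0 0 0.006 0 0 0 0.04;0 0 0 0 0 0 0.04;0 0 0 0 0 0 0.04"

```text
time_s: 22.33
position: [507.7, 129.9, 131.7]
eef_rot: [0.0, 0.874, 0.486, 0.002]
wrist_force: [0.1, 0.7, 8.8]
opening: 0.634
grip_force: 65.2
```

```bash
python3 s.py
```

```text
22.33 [507.68 129.93 131.71] F [0.09 0.74 8.78] T [0.173 0.171 0.29 ] yaw [179.84  -0.18  58.13] j6 2.236 0.285 0.634306881843934 65.1699660345912
```

send_rows --commands "0 0 0.006 0 0 0 0.04;0 0 0.006 0 0 0 0.04;0 0 0 0 0 0 0.04;0 0 0 0 0 0 0.04"

```text
time_s: 22.67
position: [507.7, 130.1, 131.7]
eef_rot: [0.0, 0.877, 0.481, 0.002]
wrist_force: [-0.0, 1.6, 9.5]
opening: 0.632
grip_force: 65.2
```

```bash
python3 s.py
```

```text
22.67 [507.7  130.15 131.74] F [-0.02  1.61  9.54] T [0.336 0.172 0.319] yaw [179.86  -0.21  57.46] j6 2.248 0.312 0.6319836986550973 65.16706991940737
```

send_rows --commands "0 0 0.006 0 0 0 0.04;0 0 0.006 0 0 0 0.04;0 0 0 0 0 0 0.04;0 0 0 0 0 0 0.04"

```text
time_s: 23.0
position: [507.7, 130.4, 131.8]
eef_rot: [-0.0, 0.88, 0.475, 0.002]
wrist_force: [-0.4, 1.6, 9.0]
opening: 0.636
grip_force: 65.2
```

```bash
python3 s.py
```

```text
23.0 [507.66 130.4  131.75] F [-0.36  1.6   9.03] T [0.476 0.11  0.361] yaw [179.88  -0.24  56.78] j6 2.26 0.338 0.6360928691414727 65.16320943832397
```

send_rows --commands "0 0 0.006 0 0 0 0.04;0 0 0.006 0 0 0 0.04;0 0 0 0 0 0 0.04;0 0 0 0 0 0 0.04"

```text
time_s: 23.33
position: [507.6, 130.7, 131.8]
eef_rot: [-0.0, 0.883, 0.47, 0.002]
wrist_force: [0.3, 3.4, 8.4]
opening: 0.642
grip_force: 65.2
```

```bash
python3 s.py
```

```text
23.33 [507.65 130.67 131.75] F [0.28 3.44 8.44] T [0.615 0.129 0.453] yaw [179.9   -0.27  56.11] j6 2.272 0.363 0.6418284880341895 65.159612596035
```

send_rows --commands "0 0 0.006 0 0 0 0.04;0 0 0.006 0 0 0 0.04;0 0 0 0 0 0 0.04;0 0 0 0 0 0 0.04"

```text
time_s: 23.67
position: [507.6, 130.8, 131.7]
eef_rot: [-0.001, 0.885, 0.465, 0.003]
wrist_force: [-0.6, 3.0, 8.5]
opening: 0.635
grip_force: 65.2
```

```bash
python3 s.py
```

```text
23.67 [507.59 130.83 131.73] F [-0.59  3.01  8.54] T [0.72  0.159 0.577] yaw [179.92  -0.28  55.47] j6 2.283 0.591 0.6353475779436952 65.1620869897306
```

send_rows --commands "0 0 0.004 0 0 0 0.04;0 0 0.002 0 0 0 0.04;0 0 0 0 0 0 0.04;0 0 0 0 0 0 0.04"

```text
time_s: 24.0
position: [507.7, 130.9, 131.7]
eef_rot: [-0.0, 0.886, 0.463, 0.003]
wrist_force: [-0.7, 3.0, 8.9]
opening: 0.634
grip_force: 65.2
```

```bash
python3 s.py
```

```text
24.0 [507.66 130.86 131.75] F [-0.7   3.04  8.9 ] T [0.744 0.195 0.775] yaw [179.91  -0.29  55.16] j6 2.289 0.783 0.6342414843486008 65.16636215150356
```

send_rows --commands "0 0 0.004 0 0 0 0.04;0 0 0 0 0 0 0.04;0 0 0 0 0 0 0.04;0 0 0 0 0 0 0.04"

```text
time_s: 24.33
position: [507.6, 130.9, 131.7]
eef_rot: [-0.001, 0.887, 0.461, 0.003]
wrist_force: [-0.0, 2.6, 9.2]
opening: 0.636
grip_force: 65.2
```

```bash
python3 s.py
```

```text
24.33 [507.62 130.89 131.75] F [-0.05  2.59  9.18] T [0.694 0.196 0.92 ] yaw [179.92  -0.28  54.95] j6 2.293 0.918 0.6364777178128763 65.17208827659488
```

Both lugs are on the stop at 0.92 N·m, steep rise and no more sideways shift. Next I'll ease the press off until the lid rests up against the tabs, before letting go.

send_rows --commands "0 0 0 0 0 -0.0005 0.04;0 0 0 0 0 -0.0005 0.04;0 0 0 0 0 -0.0005 0.04;0 0 0 0 0 0 0.04;0 0 0 0 0 0 0.04"

```text
time_s: 24.75
position: [507.5, 130.8, 132.0]
eef_rot: [-0.001, 0.887, 0.461, 0.002]
wrist_force: [3.6, 4.5, 0.7]
opening: 0.635
grip_force: 64.1
```

```bash
python3 s.py
```

```text
24.75 [507.52 130.8  132.03] F [3.6  4.47 0.75] T [ 1.068 -0.729  0.93 ] yaw [179.96  -0.25  54.9 ] j6 2.293 0.948 0.6345215462702346 64.10547014325857
```

send_rows --commands "0 0 -0.006 0 0 0 0.04;0 0 -0.006 0 0 0 0.04;0 0 0 0 0 0 0.056;0 0 0 0 0 0 0.062;0 0 0 0 0 0 0.066;0 0 0 0 0 0 0.07;0 0 0 0 0 0 0.07;0 0 0 0 0 0 0.07"

```text
time_s: 25.42
position: [505.6, 129.1, 131.5]
eef_rot: [-0.0, 0.885, 0.465, -0.0]
wrist_force: [0.2, -0.4, 0.7]
opening: 0.824
grip_force: 0.0
```

```bash
python3 s.py
```

```text
25.42 [505.56 129.11 131.49] F [ 0.21 -0.41  0.72] T [ 0.01  -0.042  0.03 ] yaw [-1.7998e+02  4.0000e-02  5.5410e+01] j6 2.283 0.001 0.8239112142493666 0.0
```

send_rows --commands "0 0 0 0 0 -0.004 0.07;0 0 0 0 0 -0.01 0.07;0 0 0 0 0 -0.02 0.07;0 0 0 0 0 -0.035 0.07;0 0 0 0 0 -0.035 0.07;0 0 0 0 0 -0.035 0.07;0 0 0 0 0 -0.03 0.07;0 0 0 0 0 0 0.07"

```text
time_s: 26.08
position: [508.8, 129.7, 308.4]
eef_rot: [0.002, 0.885, 0.465, 0.005]
wrist_force: [0.4, 0.2, 0.3]
opening: 0.824
grip_force: 0.0
```

send_rows --commands "0 0 0 0 0 -0.03 0.07;0 0 0 0 0 -0.03 0.07;0 0 0 0 0 0 0.07;0 0 0 0 0 0 0.07;0 0 0 0 0 0 0.07"

```text
time_s: 26.5
position: [505.6, 129.3, 360.6]
eef_rot: [0.0, 0.885, 0.465, -0.0]
wrist_force: [-0.7, -0.3, -0.4]
opening: 0.823
grip_force: 0.0
```

```bash
python3 s.py; python3 - <<'E'
from h import *
a=rectify("wrist",(506.5,130),110,80,400); b=rectify("wrist",(506.5,130),142.5,40,400)
cv2.imwrite("pics/p7.png",np.hstack([a,b])[:,:,::-1])
E
```

```text
26.5 [505.63 129.32 360.62] F [-0.67 -0.31 -0.39] T [ 0.03   0.009 -0.035] yaw [180.     0.    55.43] j6 2.283 0.0 0.823017588580991 0.0
```

View pics/p7.png

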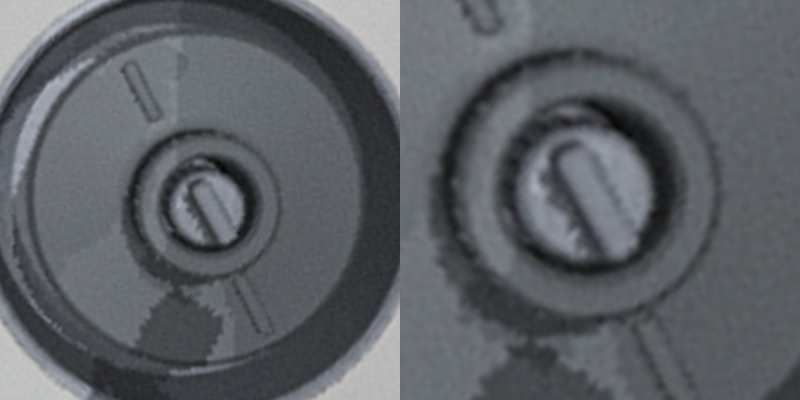

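The closing picture shows the lid seated flat with ribs from (141,92) to (250,306), at about 27°, which matches the tool angle at the stop. The knob bar is at about 30°, as before, and the gripper is clear.

```bash
python3 -c "
from cell import r
print(r.job_done())"
```

```text
the job is handed in; nothing more can be done
None
```

The rotor lid is closed: it was pressed onto the seal and turned about 62° clockwise to its stop, where the torque reached 0.92 N·m. It was then let go, the inner knob looks unturned, and the job was handed in at about 26.5 s.

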